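Set the sprung reed gauge to its mark

TASK

The reed gauge is wanted at its set length for cutting, but a beaker stands in the way of its rod. Nest that beaker upright in the other beaker, which stays standing on the table, and let go; then take the blue grip of the sprung rod in the fingers, pull the rod out until its pointer lines up with the red mark, and finish holding it still there, since the spring pulls it back if released. Leave the phone, the pruners and the woven coaster where they are.

Things in the scene. Friction and masses are not known exactly. Their poses are not given: they have to be found in the camera images.
- gauge: Reed gauge, fixed to the table: a wooden base board 390 x 150 mm, 8 mm thick, with an aluminium tube (24 mm diameter) clamped along it, tube axis 45 mm above the table. Origin on the underside, on the tube's line in plan; its x axis points along the rod in the pull direction, y towards the scale side, z up. The board reaches from x = -220 to 170 mm, y = -75 to 75 mm; the tube's mouth is at x = -75 mm (highest part of tube and clamps: 60 mm above the table).
- rod (a joint): How far the inner rod is pulled out of the tube, along the gauge's x axis: 0 fully in (as it starts), end stop at 0.130 m. A spring always pulls it in: about 3.6 N at 0, plus 0.6 N for each 10 mm pulled out (about 10 N near the mark), with slight friction.
- rod_grip (a point): Point to grip on the rod's handle: an upright blue round post 18 mm in diameter, from 22 to 102 mm above the table, at the free end of the horizontal rod (13 mm diameter, a second 18 mm stage follows out of the tube, axis 45 mm above the table). The point is on the post's axis, 80 mm above the table. At rest the post's axis is 45 mm from the tube's mouth. The fingers may close along the rod or across it.
- pointer_tip (a point): Black tip of the pointer, a thin low arm (top 29 mm above the table) that sticks out from the foot of the blue post towards the scale (the gauge's +y) and moves with it; this point is 50 mm to the side of the post's axis, at the same place along the pull direction, 26.5 mm above the table.
- mark: Red clip with a white line, 10 mm (along the pull) x 20 x 14 mm, fixed on the scale at the set length; this is the length mark. Origin at the height of the board's top (8 mm above the table), on the white line; x axis along the pull direction as the gauge's. The pointer is at the mark when both have the same place along the pull direction; the mark is 85 to 120 mm ahead of the pointer's resting place.
- front_beaker_mid (a point): Centre, half-way up, of the cream beaker with maroon speckles that stands on the gauge's board in front of the blue post, in the way of the rod. 96 mm tall; its upper part (from 45 to 96 mm above its foot) is 60 mm in diameter with a 3 mm wall, its lower part tapers from 47 to 40 mm diameter, so there is a flat shoulder 45 mm above the foot. Loose, about 0.14 kg, z axis up. Grip it across the upper part. The post's axis is 85 to 105 mm behind the beaker's axis at the start.
- base_beaker_mid (a point): Centre, half-way up, of the other beaker, the same in every way, standing on the table away from the gauge, mouth up (inside diameter at the mouth 54 mm). Nested in it, the first beaker's shoulder rests on this one's rim, so the first stands 51 mm higher.
- coaster: Round woven coaster, about 90 mm across, 12 mm tall, lying on the table; origin at the centre of its underside. Leave alone.
- phone: Phone in a dark green flowered case, 75 x 150 x 10 mm, lying on the table; origin at the centre of its underside. Leave alone.
- pruners: Cream-handled garden pruners, 190 mm long, 80 mm wide, 18 mm tall, lying on the table; origin at the pivot, blades to +x. Leave alone.

How it is judged:
By the outcome, as a careful person would: the job done as asked, in the order asked, and still so for the second after the job is handed in, while the arm keeps its last pose, push and grip.
It also fails if it takes over 51 s, if anything falls off the work surface, if the arm or the gripper's body presses on something with over 40 N, if the wrist force passes 120 N, or if a joint passes its speed limit or range.

ROBOT

A 6-joint arm with a two-finger parallel gripper is mounted at the origin on the work surface. World frame = base frame: x ahead of the robot, y to its left, z up, the work surface at z = 0. Lengths are in mm, angles in rad, forces in N, time in s.
With the tool pointing down it reaches from about 325 to 925 mm from the base axis. Payload 3.1 kg.
Tool frame: the origin (TCP) lies on the mounting face of the last link; the fingertips stand 173 mm ahead of it and the grasp point (between the pads) lies 155 mm ahead of it; z points along the fingers, y is the line along which they close (so a half turn about z gives the same grasp; the last joint's range is limited). The gripper opens to 85 mm and grips with 20 to 120 N. Pads are 22 mm wide; open, the fingers measure 114 mm over their backs; the gripper's body (76 mm by 85 mm) begins 54 mm behind the grasp point. The pads swing forward as they close: fully open they stand 13 mm farther back than shut.
Start: joints at [1.168, 0.217, 1.613, -0, 1.311, -0.112], TCP at [179.181, 598.778, 404.7] pointing down, gripper open.
Joint ranges: [-2.75, 2.75], [-0.78, 2.1], [0.31, 2.55], [-1.13, 4.27], [0.13, 2.63], [-2.58, 2.58]. Speed limits (rad/s): [2.79, 2.79, 3.14, 3.14, 3.14, 3.14].

INTERFACE

Orientations are given as a rotation vector (axis times angle).
In Python, from cell import sensors, eyes, robot, nets gives the robot as it stands.
- The arm moves only by the tool move_arm, never from a script. Its argument "targets" is a list of rows, each a list of 4 numbers: the shift along the tool's x, y, z in m, then the turn about the tool's z in rad. In form: [[tx, ty, tz, roll], ...]. A call has exactly 8 rows; each row is the pose to reach, as a shift and turn from the pose commanded when the call began, along the tool's axes at that moment; what a row does not reach only later rows make up. A row lasts 1/12 s, in which the tool goes at most 41.7 mm and 7.16 degrees, less where a joint would pass 70% of its speed; a pose out of reach is approached as far as the arm can. A call with a gripper value outside its range is refused whole. "gripper" is the finger opening in m, from 0 to 0.0854, set as the call begins (left out, the last holds). The fingers move at their own pace and stop on an object; "force" is the grip in N (left out, the last holds). Time passes only in rows, so rows that repeat a pose let the fingers close, or fill a call up. It gives the time, the measured TCP pose, the force, the opening and the grip force at its end, in the units of the state.
- sensors.read_state(): the state, without advancing time (a new reading comes with each control period).
- eyes.grab_frame(name): name is "scene" or "side" or "wrist"; returns a dict with "image" (400x640x3 uint8, red, green, blue), "range_z" (400x640 float32, mm along the optical axis (not along the pixel's ray), 0 where there is no reading), "mtx" (3x3 intrinsics, pixels), "R" (3x3) and "t" (3): a world point X has camera coordinates R X + t; the wrist camera has in their place "tool_from_camera" (4x4, takes a point from camera to tool coordinates, whose origin is the TCP and whose axes are the flange's). Camera axes: x right, y down, z forward; pixel columns grow to the right and rows downward; lengths in mm; the calibration is good to about 2 mm. A picture is of the moment at which its call begins: read the wrist's pose just before it.
- robot.job_done(): hands the job in; it is judged then, once.
Trained networks look in the newest picture that a camera, given by its name, has taken for a name from the list of things; names that differ only in an ending like _2 or _b are one class to them, and where a whole thing is asked for, a point or a joint stands for the part that bears it (a point fixed in the world has none). Each returns a list of dicts, best first, with "conf" (0 to 1); they miss things now and then, are a little off and sometimes report something else, mostly with a low value. They report only what shows in the picture. A call takes as long as a camera call.
- nets.boxes_of(camera, target): "pixel" ([column, row] in pixels, amid what is visible of it).
The state is a dict: "t": time; "joints": joint angles; "qvel": joint speeds; "joint_efforts": joint torques, N m; "ee_pos": TCP position; "eef_rot": TCP orientation; "contact_force": force on the tool from outside, world axes, zero at the start; "wrist_torque": the same for the moment, N m; "gripper_width": finger opening in mm; "grasp_force": force on a finger pad.
Only numpy, scipy, OpenCV 4.12 (cv2) and the standard library are available. Lean on these libraries where they do the work, as an engineer would, in place of code of your own. Each camera call takes 0.05 s, during which the arm holds its last target. There are 200 camera calls.

## Working session

There is one attempt and no reset: what is moved stays moved. The work goes in short steps, Python scripts to look and compute and a tool call to move; the robot and the scene stay as the last step left them, time stands still between calls to the robot, and variables do not carry over. Pictures are saved under pics/ and viewed, at most 10 in all, crops included, and the job is handed in when it is done.

Besides the shell and the picture viewer there is one more tool, called after "Request:" by a JSON object that holds its "method" and its "body". move_arm: Moves the arm, as the interface text tells. Its arguments: {"type":"object","properties":{"targets":{"type":"array"},"gripper":{"type":"number"},"force":{"type":"number"}},"required":["targets"]}

```bash
mkdir -p pics; cat > h.py <<'E'
import numpy as np,cv2
from cell import sensors,eyes,robot,nets
from scipy.spatial.transform import Rotation as Ro
def grab(n):
    s=sensors.read_state(); f=eyes.grab_frame(n)
    if n=="wrist":
        T=np.eye(4);T[:3,:3]=Ro.from_rotvec(s["eef_rot"]).as_matrix();T[:3,3]=s["ee_pos"]
        M=T@np.array(f["tool_from_camera"])
    else:
        M=np.eye(4);R=np.array(f["R"]);M[:3,:3]=R.T;M[:3,3]=-R.T@np.array(f["t"])
    f["M"]=M
    return f
def cloud(f):
    z=f["range_z"].astype(float);K=f["mtx"];v,u=np.mgrid[:z.shape[0],:z.shape[1]]
    P=np.stack([(u-K[0][2])/K[0][0]*z,(v-K[1][2])/K[1][1]*z,z],-1)@f["M"][:3,:3].T+f["M"][:3,3]
    P[z<=0]=np.nan
    return P
def ray(f,px,h):
    K=f["mtx"];d=f["M"][:3,:3]@np.array([(px[0]-K[0][2])/K[0][0],(px[1]-K[1][2])/K[1][1],1]);o=f["M"][:3,3]
    return o+d*(h-o[2])/d[2]
def save(f,n): cv2.imwrite("pics/"+n,f["image"][:,:,::-1])
E
python3 - <<'E'
from h import *
s=sensors.read_state();print(s["t"],s["ee_pos"],s["eef_rot"],s["gripper_width"])
print(Ro.from_rotvec(s["eef_rot"]).as_matrix().round(3))
for c in ["scene","side"]:
    f=grab(c);P=cloud(f);save(f,c+"0.png");print(c,f["M"][:3,3])
    for n in ["gauge","rod","rod_grip","pointer_tip","mark","front_beaker_mid","base_beaker_mid","coaster","phone","pruners"]:
        for d in nets.boxes_of(c,n)[:3]:
            u,v=map(int,np.round(d["pixel"]));print(n,round(d["conf"],2),(u,v),P[v,u].round(0))
E
```

```text
0.0 [179.01905077 598.39140869 403.3394432 ] [-0.45508099 -3.10783789  0.00370634] 85.51474217311217
[[-0.958  0.287 -0.001]
 [ 0.287  0.958 -0.002]
 [ 0.    -0.002 -1.   ]]
scene [1196.80687763  773.51884678  701.29540959]
gauge 0.29 (339, 188) [536. -34.  78.]
rod 0.86 (375, 209) [497.  55.  52.]
rod 0.31 (340, 187) [533. -34.  80.]
rod_grip 0.62 (370, 210) [506.  48.  49.]
rod_grip 0.21 (238, 227) [ 767. -117.    9.]
pointer_tip 0.84 (371, 208) [504.  48.  53.]
front_beaker_mid 0.69 (343, 186) [527. -30.  83.]
base_beaker_mid 0.74 (288, 150) [ 514. -289.   67.]
base_beaker_mid 0.24 (319, 212) [581. -51.  17.]
base_beaker_mid 0.23 (237, 227) [ 769. -117.   10.]
coaster 0.72 (479, 310) [521. 388.   9.]
pruners 0.64 (304, 286) [753. 134.   3.]
side [ 335.51253764 -602.34184024  613.15676188]
gauge 0.9 (275, 253) [484.  -8.   8.]
gauge 0.67 (288, 243) [495. -78.  96.]
rod 0.84 (272, 220) [496.  34.  71.]
rod_grip 0.64 (272, 217) [498.  36.  78.]
front_beaker_mid 0.88 (289, 243) [497. -80.  97.]
base_beaker_mid 0.94 (349, 346) [ 520. -301.   38.]
coaster 0.85 (245, 168) [518. 380.   9.]
phone 0.6 (404, 253) [ 747. -137.   15.]
pruners 0.61 (354, 191) [761. 125.  13.]
```

View pics/scene0.png

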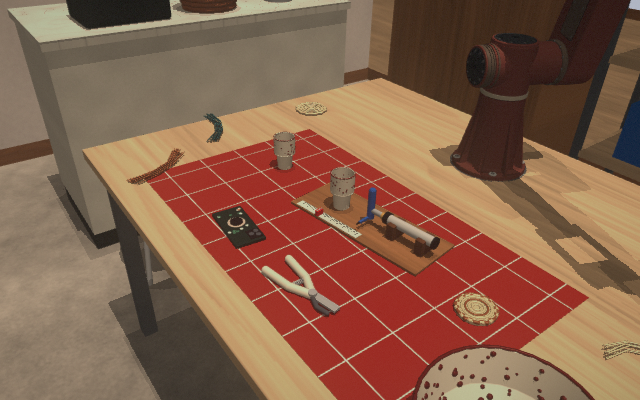

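View pics/side0.png

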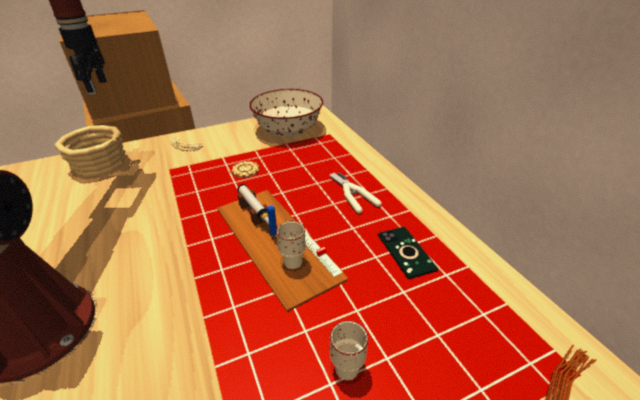

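```bash
python3 - <<'E'
from h import *
A=[]
for c in ["scene","side"]:
    f=grab(c);P=cloud(f).reshape(-1,3);I=f["image"].reshape(-1,3).astype(int)
    for nm,x0 in (("front",(515,-65)),("base",(520,-300))):
        for lo,hi in ((98,112),(60,95)) if nm=="front" else ((92,100),(55,88)):
            m=(np.hypot(P[:,0]-x0[0],P[:,1]-x0[1])<55)&(P[:,2]>lo)&(P[:,2]<hi)
            Q=P[m]
            if len(Q)<20: print(c,nm,lo,len(Q));continue
            from scipy.optimize import least_squares
            r=least_squares(lambda p:np.hypot(Q[:,0]-p[0],Q[:,1]-p[1])-30,x0,loss="soft_l1",f_scale=1.5)
            print(c,nm,lo,len(Q),r.x.round(1),np.median(np.abs(r.fun)).round(2),np.nanmax(Q[:,2]).round(1))
    m=(I[:,2]>I[:,0]+50)&(P[:,2]>30)&(P[:,2]<110)&(np.hypot(P[:,0]-500,P[:,1]-40)<60);Q=P[m]
    print(c,"blue",len(Q),Q.mean(0).round(1),Q.min(0).round(0),Q.max(0).round(0))
    m=(I[:,0]>150)&(I[:,1]<70)&(I[:,2]<70)&(P[:,2]<40)&(P[:,2]>5)&(np.hypot(P[:,0]-500,P[:,1]-0)<200);Q=P[m]
    if len(Q): print(c,"red",len(Q),np.median(Q,0).round(1),Q.min(0).round(0),Q.max(0).round(0))
    # tube: points height 50-60
    m=(P[:,2]>50)&(P[:,2]<62)&(np.abs(P[:,0]-480)<90)&(P[:,1]>75)&(P[:,1]<290);Q=P[m]
    if len(Q)>20:
        k=np.polyfit(Q[:,1],Q[:,0],1);print(c,"tube x=a*y+b",k,len(Q))
E
```

```text
scene front 98 137 [512.7 -52.5] 1.97 106.7
scene front 60 428 [511.7 -52.6] 1.53 94.8
scene base 92 84 [ 509.3 -316.8] 1.99 98.1
scene base 55 303 [ 508.6 -318.4] 1.73 88.0
scene blue 21 [504.   45.1  91.2] [495.  38.  31.] [535.  51. 104.]
scene red 15 [577.3 -52.7   8.7] [ 360. -163.    5.] [653.  79.  24.]
scene tube x=a*y+b [-1.53118891e-01  5.10848336e+02] 427
side front 98 193 [509.5 -53.1] 1.54 106.1
side front 60 591 [509.1 -53. ] 1.56 95.0
side base 92 291 [ 506.9 -317.6] 1.67 98.7
side base 55 810 [ 506.3 -318.5] 1.76 88.0
side blue 145 [495.9  36.2  73.3] [489.  32.  30.] [504.  46. 103.]
side red 76 [435.8 -50.6   6.9] [ 405. -153.    5.] [587. 158.  24.]
side tube x=a*y+b [-1.48752413e-01  5.01115039e+02] 317
```

Scene view: front beaker at about (343,188), blue post at (371,200), base beaker at (286,150), and red clip near (318,212). Both fixed views agree: the front beaker is at about (510,-53), the base beaker at (507,-318), and the pull direction is about (0.15,-0.99). I'll move over the gauge for a close look.

Request:
{"method": "move_arm", "body": {"targets": [[-0.03,-0.031,0,0.07],[-0.06,-0.062,0,0.14],[-0.09,-0.093,0,0.21],[-0.12,-0.124,0,0.28],[-0.15,-0.155,0,0.35],[-0.18,-0.186,0,0.42],[-0.21,-0.217,0,0.49],[-0.24,-0.248,0,0.56]]}}

```text
t: 1.87
ee_pos: [332.9, 301.1, 405.0]
eef_rot: [1.3, 2.859, 0.001]
contact_force: [0.5, 0.2, -0.5]
gripper_width: 85.6
grasp_force: 0.0
```

```bash
cat >> h.py <<'E'
def go(x,y,z,ang=None):
    "tool shift to bring grasp point to x,y,z with tool y at ang (deg, world)"
    s=sensors.read_state();R=Ro.from_rotvec(s["eef_rot"]).as_matrix();p=np.array(s["ee_pos"])+155*R[:,2]
    a=np.degrees(np.arctan2(R[1,1],R[0,1]))
    print("t",round(s["t"],2),"grasp",p.round(1),"ang",a.round(2),"shift mm",(R.T@(np.array([x,y,z])-p)).round(1),"roll",None if ang is None else np.radians(a-ang).round(3),"w",round(s["gripper_width"],1),"gf",s["grasp_force"],"F",np.round(s["contact_force"],1))
E
python3 -c "
from h import *
go(500,-20,250,8.6)"
```

```text
t 1.87 grasp [333.  301.1 250. ] ang 41.09 shift mm [-351.8  -85.2   -0. ] roll 0.567 w 85.6 gf 0.0 F [ 0.5  0.2 -0.5]
```

Request:
{"method": "move_arm", "body": {"targets": [[-0.041,-0.01,0,0.07],[-0.082,-0.02,0,0.14],[-0.123,-0.03,0,0.21],[-0.164,-0.04,0,0.28],[-0.205,-0.05,0,0.35],[-0.245,-0.06,0,0.42],[-0.285,-0.07,0,0.49],[-0.322,-0.08,0,0.56]]}}

```text
t: 2.53
ee_pos: [485.3, 5.7, 405.2]
eef_rot: [2.041, 2.387, 0.001]
contact_force: [0.3, 0.1, -0.1]
gripper_width: 85.2
grasp_force: 0.0
```

```bash
python3 - <<'E'
from h import *
go(510.5,-53,82,8.6)
f=grab("wrist");save(f,"w1.png");P=cloud(f);np.savez("w1.npz",P=P,I=f["image"],M=f["M"],K=f["mtx"])
print(f["M"].round(3))
for n in ["rod_grip","pointer_tip","mark","front_beaker_mid"]:
    for d in nets.boxes_of("wrist",n)[:2]:
        u,v=map(int,np.round(d["pixel"]));print(n,round(d["conf"],2),(u,v),P[v,u].round(1))
E
```

```text
t 2.53 grasp [485.5   5.7 250.2] ang 8.93 shift mm [-61.9  15.3 168.2] roll 0.006 w 85.2 gf 0.0 F [ 0.3  0.1 -0.1]
[[ 9.88000e-01  1.48000e-01  4.90000e-02  4.72605e+02]
 [ 1.56000e-01 -9.43000e-01 -2.93000e-01  8.09410e+01]
 [ 2.00000e-03  2.97000e-01 -9.55000e-01  3.73996e+02]
 [ 0.00000e+00  0.00000e+00  0.00000e+00  1.00000e+00]]
rod_grip 0.58 (348, 129) [496.9  52.   83.6]
pointer_tip 0.59 (347, 131) [495.2  51.8  97.6]
mark 0.82 (400, 232) [575.2 -51.6  22.6]
mark 0.75 (544, 285) [757.7 -95.5   9.2]
front_beaker_mid 0.58 (344, 248) [517.1 -69.9  42.6]
```

View pics/w1.png

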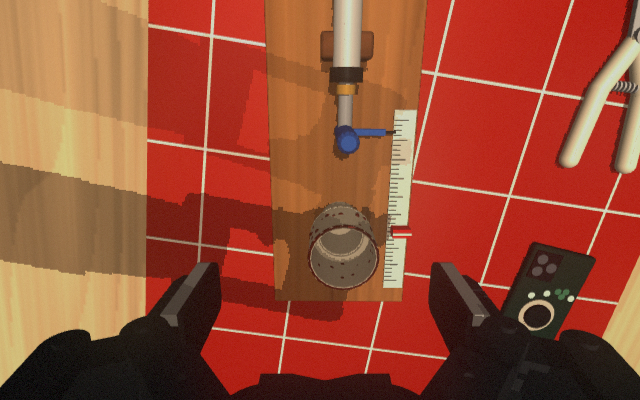

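The wrist view shows the post top at (347,142), the pointer tip at (393,132), the red mark at (401,232) and the beaker rim at about (343,255), with the fingers well clear. I'll fit these.

```bash
python3 - <<'E'
from h import *
d=np.load("w1.npz");P=d["P"].reshape(-1,3);I=d["I"].reshape(-1,3).astype(int)
from scipy.optimize import least_squares
m=(np.hypot(P[:,0]-510,P[:,1]+53)<45)&(P[:,2]>99)&(P[:,2]<112);Q=P[m]
r=least_squares(lambda p:np.hypot(Q[:,0]-p[0],Q[:,1]-p[1])-28.5,(510,-53),loss="soft_l1");print("rim",len(Q),r.x.round(1),np.median(abs(r.fun)).round(2),np.median(Q[:,2]).round(1))
m=(I[:,2]>I[:,0]+30)&(P[:,2]>97)&(P[:,2]<110)&(np.hypot(P[:,0]-500,P[:,1]-40)<40);Q=P[m];print("post top",len(Q),((Q.max(0)+Q.min(0))/2).round(1),Q.mean(0).round(1))
m=(P[:,2]>52)&(P[:,2]<60)&(np.abs(P[:,0]-480)<40)&(P[:,1]>95)&(P[:,1]<250);Q=P[m];k=np.polyfit(Q[:,1],Q[:,0],1);print("tube",k,len(Q))
f=dict(M=d["M"],mtx=d["K"])
print("tip",ray(f,(393,132),29).round(1))
J=d["I"].astype(int)[218:246,384:420]
for row in range(8,22): print(row+218," ".join("%3d/%3d"%(J[row,c,0],J[row,c,1]) for c in range(6,28,3)))
# board edge line, left side (wood -> red)
E
```

```text
rim 984 [509.5 -50.7] 0.76 103.3
post top 327 [497.5  44.4 100.3] [497.1  44.7 100.9]
tube [-1.41872457e-01  5.03230338e+02] 1696
tip [544.3  50.4  29. ]
226 166/147 129/ 41 133/ 45 131/ 41 133/ 42 132/ 39 131/ 39 189/ 55
227  97/ 68 129/ 38 132/ 42 133/ 38 133/ 43 134/ 39 131/ 37 186/ 52
228 117/ 81 131/ 39 132/ 43 129/ 40 131/ 40 135/ 43 136/ 40 186/ 53
229 118/ 72 151/ 40 148/ 43 140/ 43 148/ 37 156/ 42 156/ 41 189/ 52
230 120/ 73 207/ 46 208/ 41 207/ 39 209/ 43 208/ 40 207/ 41 198/ 47
231  96/ 52 203/ 41 209/ 49 207/ 40 211/ 46 209/ 43 208/ 41 193/ 48
232 110/ 56 195/ 64 197/ 54 205/ 59 202/ 53 205/ 59 202/ 59 175/ 57
233 136/ 95 173/137 176/128 193/134 193/130 190/129 175/128 195/108
234 148/128 208/211 210/214 207/211 209/212 210/213 210/213 204/172
235 115/102 209/190 210/192 209/192 210/192 212/191 210/190 199/153
236 149/148 207/ 44 210/ 45 207/ 41 210/ 45 208/ 39 208/ 41 186/ 50
237 208/212 206/ 67 207/ 67 207/ 67 208/ 67 209/ 66 204/ 45 184/ 47
238 198/201 194/131 201/143 204/144 205/143 208/146 186/ 47 186/ 49
239 152/151 150/151 209/213 210/215 209/214 209/212 183/ 48 187/ 52
```

```bash
python3 - <<'E'
from h import *
go(510,-51.5,77,8.1)
d=np.load("w1.npz");f=dict(M=d["M"],mtx=d["K"]);u=np.array([.1405,-.990,0])
mk=ray(f,(401,234.3),22);print(mk.round(1),"mark along from post",(mk-np.array([497.3,44.5,0]))@u, "tip-mark",(mk-ray(f,(393,132),29))@u)
E
```

```text
t 2.78 grasp [484.4   8.2 249.5] ang 9.14 shift mm [-63.1  15.9 172.4] roll 0.018 w 85.5 gf 0.0 F [-0.1  0.4 -0. ]
[577.  -54.2  22. ] mark along from post 108.9251381672252 tip-mark 108.14336455211199
```

Request:
{"method": "move_arm", "body": {"targets": [[-0.035,0.008,0,0.01],[-0.063,0.016,0.01,0.018],[-0.063,0.016,0.045,0.018],[-0.063,0.016,0.08,0.018],[-0.063,0.016,0.11,0.018],[-0.063,0.016,0.135,0.018],[-0.063,0.016,0.158,0.018],[-0.063,0.016,0.172,0.018]], "gripper": 0.0854}}

```text
t: 3.45
ee_pos: [508.8, -49.3, 229.8]
eef_rot: [-2.051, -2.373, 0.003]
contact_force: [-0.0, 0.5, 0.6]
gripper_width: 85.5
grasp_force: 0.0
```

```bash
python3 - <<'E'
from h import *
go(510,-51.5,77,8.1)
f=grab("side");save(f,"s2.png");g=f["image"][150:350,180:440];cv2.imwrite("pics/s2c.png",cv2.resize(g[:,:,::-1],None,fx=3,fy=3))
E
```

```text
t 3.45 grasp [508.1 -49.   74.8] ang 8.33 shift mm [-2.7  1.6 -2.2] roll 0.004 w 85.5 gf 0.0 F [-0.   0.5  0.6]
```

View pics/s2c.png

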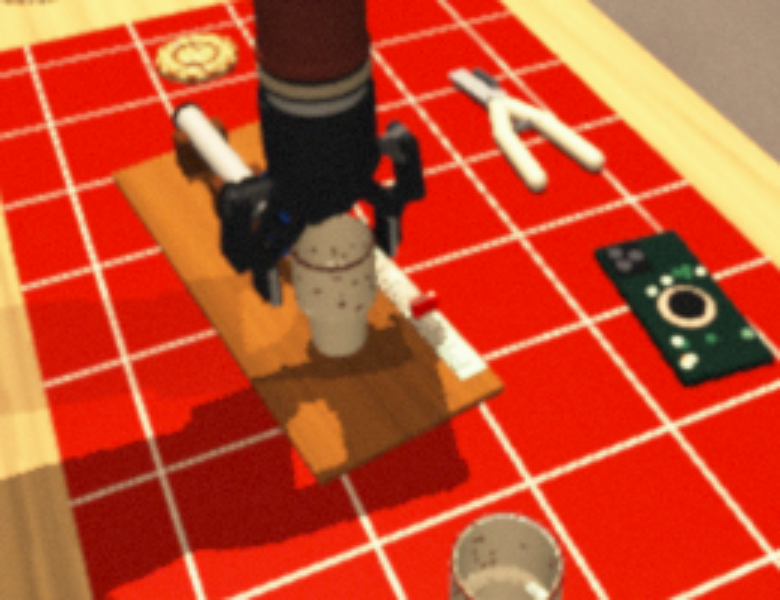

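The side crop shows the beaker (about (338,270)) between the open fingers, centred and upright. I'll close on it.

Request:
{"method": "move_arm", "body": {"targets": [[-0.002,0.001,0,0],[-0.002,0.001,0,0],[-0.002,0.001,0,0],[-0.002,0.001,0,0],[-0.002,0.001,0,0],[-0.002,0.001,0,0],[-0.002,0.001,0,0],[-0.002,0.001,0,0]], "gripper": 0.045, "force": 40}}

```text
t: 4.17
ee_pos: [512.6, -53.6, 234.0]
eef_rot: [2.057, 2.372, 0.002]
contact_force: [-0.6, 0.6, 6.1]
gripper_width: 60.3
grasp_force: 43.4
```

Request:
{"method": "move_arm", "body": {"targets": [[0,0,-0.025,0],[0,0,-0.06,0],[0,0,-0.095,0],[-0.015,-0.002,-0.13,0],[-0.05,-0.008,-0.14,0],[-0.085,-0.013,-0.14,0],[-0.12,-0.018,-0.14,0],[-0.15,-0.023,-0.14,0]]}}

```text
t: 4.83
ee_pos: [509.8, -207.1, 372.8]
eef_rot: [2.058, 2.373, -0.001]
contact_force: [0.0, -0.2, -2.2]
gripper_width: 59.8
grasp_force: 44.1
```

```bash
cat > rel.py <<'E'
from h import *
from scipy.optimize import least_squares
def fit(P,x0,lo,hi):
    m=(np.hypot(P[:,0]-x0[0],P[:,1]-x0[1])<45)&(P[:,2]>lo)&(P[:,2]<hi);Q=P[m]
    r=least_squares(lambda p:np.hypot(Q[:,0]-p[0],Q[:,1]-p[1])-30,x0,loss="soft_l1",f_scale=1.5)
    return len(Q),r.x.round(1),np.median(abs(r.fun)).round(2)
def rel(x0,z0):
    for c in ["scene","side"]:
        f=grab(c);P=cloud(f).reshape(-1,3)
        print(c,"held low",fit(P,x0,z0+48,z0+62),"base",fit(P,(507.5,-318),52,88))
        save(f,c+"rel.png")
E
python3 - <<'E'
from rel import *
s=sensors.read_state();p=np.array(s["ee_pos"]);go(507.5,-318,217,8.1)
rel(p[:2],p[2]-155-69)
E
```

```text
t 4.83 grasp [ 509.8 -207.3  217.8] ang 8.12 shift mm [-109.3  -18.     0.9] roll 0.0 w 59.8 gf 44.132398618385196 F [ 0.  -0.2 -2.2]
scene held low (119, array([ 510.6, -208.2]), np.float64(1.78)) base (323, array([ 508.5, -317.7]), np.float64(1.59))
side held low (340, array([ 507.5, -212.8]), np.float64(1.6)) base (862, array([ 506.2, -318.4]), np.float64(1.73))
```

Request:
{"method": "move_arm", "body": {"targets": [[-0.03,-0.005,0,0],[-0.06,-0.01,0,0],[-0.085,-0.014,0,0],[-0.1,-0.017,0,0],[-0.107,-0.0175,0,0],[-0.107,-0.0175,0.02,0],[-0.107,-0.0175,0.025,0],[-0.107,-0.0175,0.025,0]]}}

```text
t: 5.6
ee_pos: [507.3, -311.9, 344.6]
eef_rot: [-2.053, -2.369, -0.0]
contact_force: [-0.9, 0.1, -0.9]
gripper_width: 59.9
grasp_force: 44.1
```

```bash
python3 - <<'E'
from rel import *
s=sensors.read_state();p=np.array(s["ee_pos"]);go(507.5,-318,217,8.1)
rel(p[:2],p[2]-155-69)
f=grab("side");cv2.imwrite("pics/s3c.png",cv2.resize(f["image"][190:390,240:500][:,:,::-1],None,fx=3,fy=3,interpolation=2))
f=grab("wrist");save(f,"w3.png")
E
```

```text
t 5.6 grasp [ 506.5 -311.2  189.6] ang 8.17 shift mm [ -6.7  -0.1 -27.4] roll 0.001 w 59.9 gf 44.10965952090919 F [-0.9  0.1 -0.9]
scene held low (111, array([ 507.6, -312. ]), np.float64(1.75)) base (324, array([ 508.6, -318.4]), np.float64(1.58))
side held low (355, array([ 503.5, -311. ]), np.float64(1.29)) base (672, array([ 506.6, -317.3]), np.float64(1.01))
```

View pics/s3c.png

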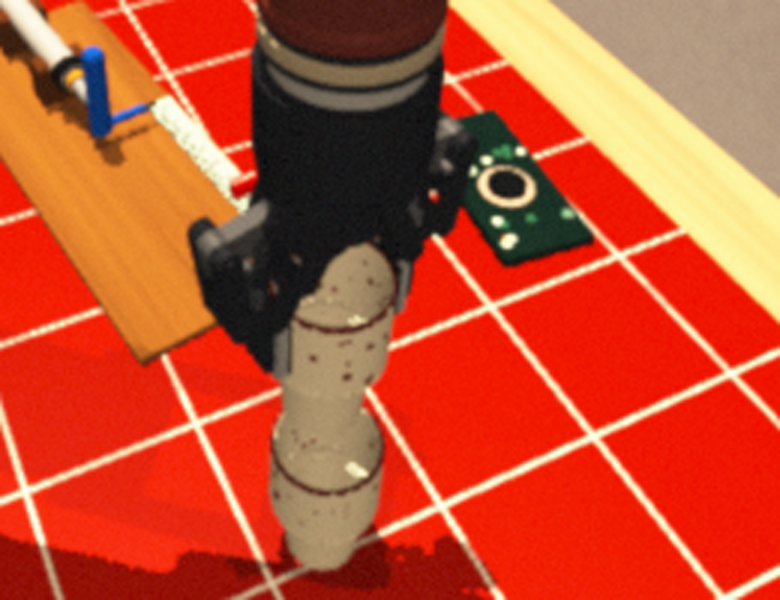

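The side crop shows the held beaker upright just above the base beaker and about 6 mm behind its centre, and both cameras agree. I'll shift it and lower partway.

Request:
{"method": "move_arm", "body": {"targets": [[-0.0064,0.0008,0,0],[-0.0064,0.0008,0,0],[-0.0064,0.0008,0.01,0],[-0.0064,0.0008,0.02,0],[-0.0064,0.0008,0.03,0],[-0.0064,0.0008,0.04,0],[-0.0064,0.0008,0.045,0],[-0.0064,0.0008,0.045,0]]}}

```text
t: 6.47
ee_pos: [508.9, -319.2, 299.7]
eef_rot: [-2.055, -2.37, 0.0]
contact_force: [0.1, -0.3, -1.7]
gripper_width: 60.1
grasp_force: 44.1
```

```bash
python3 - <<'E'
from rel import *
s=sensors.read_state();p=np.array(s["ee_pos"]);go(507.5,-318,120,8.1)
rel(p[:2],p[2]-155-69)
for c in ["scene","side"]:
    f=grab(c);P=cloud(f).reshape(-1,3);m=(np.hypot(P[:,0]-507,P[:,1]+318)<33);Q=P[m];h=np.histogram(Q[:,2],bins=np.arange(40,200,8));print(c,dict(zip(h[1],h[0])))
E
```

```text
t 6.47 grasp [ 508.3 -318.7  144.7] ang 8.13 shift mm [ 0.7 -0.6 24.8] roll 0.001 w 60.1 gf 44.112527864053845 F [ 0.1 -0.3 -1.7]
scene held low (95, array([ 508.9, -319.7]), np.float64(1.88)) base (252, array([ 508.1, -318.7]), np.float64(1.46))
side held low (289, array([ 505., -318.]), np.float64(1.24)) base (515, array([ 507.3, -316.7]), np.float64(0.29))
scene {np.int64(40): np.int64(19), np.int64(48): np.int64(53), np.int64(56): np.int64(43), np.int64(64): np.int64(47), np.int64(72): np.int64(47), np.int64(80): np.int64(53), np.int64(88): np.int64(80), np.int64(96): np.int64(55), np.int64(104): np.int64(40), np.int64(112): np.int64(32), np.int64(120): np.int64(40), np.int64(128): np.int64(42), np.int64(136): np.int64(48), np.int64(144): np.int64(52), np.int64(152): np.int64(72), np.int64(160): np.int64(82), np.int64(168): np.int64(80), np.int64(176): np.int64(16), np.int64(184): np.int64(17)}
side {np.int64(40): np.int64(30), np.int64(48): np.int64(108), np.int64(56): np.int64(102), np.int64(64): np.int64(111), np.int64(72): np.int64(108), np.int64(80): np.int64(132), np.int64(88): np.int64(211), np.int64(96): np.int64(114), np.int64(104): np.int64(54), np.int64(112): np.int64(59), np.int64(120): np.int64(204), np.int64(128): np.int64(156), np.int64(136): np.int64(157), np.int64(144): np.int64(171), np.int64(152): np.int64(163), np.int64(160): np.int64(155), np.int64(168): np.int64(204), np.int64(176): np.int64(12), np.int64(184): np.int64(23)}
```

Request:
{"method": "move_arm", "body": {"targets": [[0.001,0,0.004,0],[0.001,0,0.008,0],[0.001,0,0.012,0],[0.001,0,0.016,0],[0.001,0,0.019,0],[0.001,0,0.021,0],[0.001,0,0.022,0],[0.001,0,0.022,0]]}}

```text
t: 7.33
ee_pos: [509.6, -318.8, 280.3]
eef_rot: [-2.058, -2.373, 0.0]
contact_force: [-0.1, 0.8, -0.6]
gripper_width: 59.7
grasp_force: 44.1
```

Request:
{"method": "move_arm", "body": {"targets": [[0,0,0.001,0],[0,0,0.001,0],[0,0,0.002,0],[0,0,0.002,0],[0,0,0.003,0],[0,0,0.003,0],[0,0,0.003,0],[0,0,0.003,0]]}}

```text
t: 8.0
ee_pos: [509.7, -318.9, 277.7]
eef_rot: [2.058, 2.373, -0.0]
contact_force: [-0.6, -0.7, -1.8]
gripper_width: 59.5
grasp_force: 44.1
```

```bash
cat > top.py <<'E'
from rel import *
def top():
    for c in ["scene","side"]:
        f=grab(c);P=cloud(f).reshape(-1,3);Q=P[(np.hypot(P[:,0]-507,P[:,1]+318)<33)&(P[:,2]>120)&(P[:,2]<190)]
        h=np.histogram(Q[:,2],bins=np.arange(132,186,3));print(c,list(zip(h[1].tolist(),h[0].tolist())))
    return f
E
python3 - <<'E'
from top import *
f=top();cv2.imwrite("pics/s4c.png",cv2.resize(f["image"][220:390,270:450][:,:,::-1],None,fx=3,fy=3,interpolation=2))
E
```

```text
scene [(132, 29), (135, 27), (138, 32), (141, 27), (144, 36), (147, 26), (150, 6), (153, 6), (156, 7), (159, 7), (162, 9), (165, 3), (168, 7), (171, 5), (174, 15), (177, 16), (180, 16)]
side [(132, 59), (135, 53), (138, 50), (141, 55), (144, 74), (147, 99), (150, 1), (153, 1), (156, 13), (159, 8), (162, 7), (165, 1), (168, 2), (171, 10), (174, 50), (177, 70), (180, 30)]
```

View pics/s4c.png

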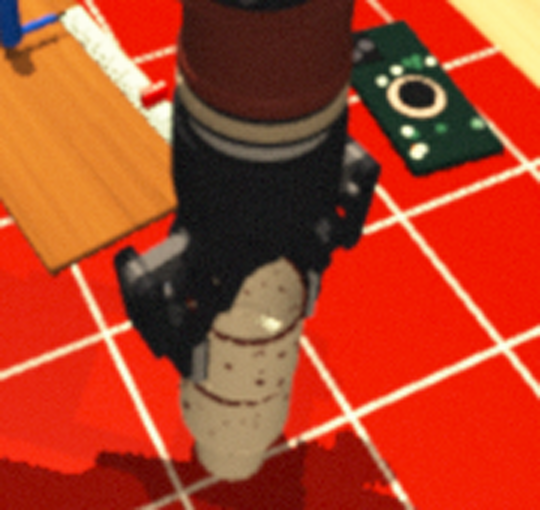

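The crop shows the held beaker almost seated: its shoulder is at the lower rim and its top is at about 149 mm, against 147 mm when nested. I'll ease it down the rest.

Request:
{"method": "move_arm", "body": {"targets": [[0,0,0.001,0],[0,0,0.001,0],[0,0,0.0015,0],[0,0,0.0015,0],[0,0,0.002,0],[0,0,0.002,0],[0,0,0.0025,0],[0,0,0.0025,0]]}}

```text
t: 8.77
ee_pos: [510.6, -319.2, 277.0]
eef_rot: [2.056, 2.371, 0.002]
contact_force: [0.9, 0.7, 6.0]
gripper_width: 60.2
grasp_force: 44.2
```

Contact: force rose from -1.8 to +6 N, so it is seated. I'll release.

Request:
{"method": "move_arm", "body": {"targets": [[0,0,0,0],[0,0,0,0],[0,0,0,0],[0,0,0,0],[0,0,0,0],[0,0,-0.003,0],[0,0,-0.01,0],[0,0,-0.02,0]], "gripper": 0.0854}}

```text
t: 9.43
ee_pos: [509.3, -318.6, 294.8]
eef_rot: [-2.057, -2.372, 0.0]
contact_force: [0.2, 0.4, -0.4]
gripper_width: 85.2
grasp_force: 0.0
```

Request:
{"method": "move_arm", "body": {"targets": [[0,0,-0.02,0],[0,0,-0.05,0],[0,0,-0.08,0],[0,0,-0.11,0],[0.02,0,-0.13,0],[0.05,0,-0.13,0],[0.085,0,-0.13,0],[0.12,0,-0.13,0]]}}

```text
t: 10.1
ee_pos: [492.5, -199.4, 427.6]
eef_rot: [2.058, 2.369, 0.001]
contact_force: [0.1, 1.0, 0.4]
gripper_width: 85.1
grasp_force: 0.0
```

```bash
python3 - <<'E'
from top import *
go(497.3,44.5,200,8.1)
f=top();cv2.imwrite("pics/s5c.png",cv2.resize(f["image"][180:390,230:450][:,:,::-1],None,fx=2.5,fy=2.5,interpolation=2))
P=cloud(f).reshape(-1,3);print(fit(P,(507,-318),52,88),fit(P,(507,-318),105,140))
E
```

```text
t 10.1 grasp [ 493.  -199.6  272.6] ang 8.05 shift mm [241.3  38.2  72.2] roll -0.001 w 85.1 gf 0.0 F [0.1 1.  0.4]
scene [(132, 38), (135, 37), (138, 38), (141, 48), (144, 37), (147, 20), (150, 0), (153, 0), (156, 0), (159, 0), (162, 0), (165, 0), (168, 0), (171, 0), (174, 0), (177, 0), (180, 0)]
side [(132, 96), (135, 82), (138, 90), (141, 95), (144, 193), (147, 82), (150, 0), (153, 0), (156, 0), (159, 0), (162, 0), (165, 0), (168, 0), (171, 0), (174, 0), (177, 0), (180, 0)]
(506, array([ 507.1, -316.9]), np.float64(0.33)) (984, array([ 507.7, -319.4]), np.float64(1.75))
```

View pics/s5c.png

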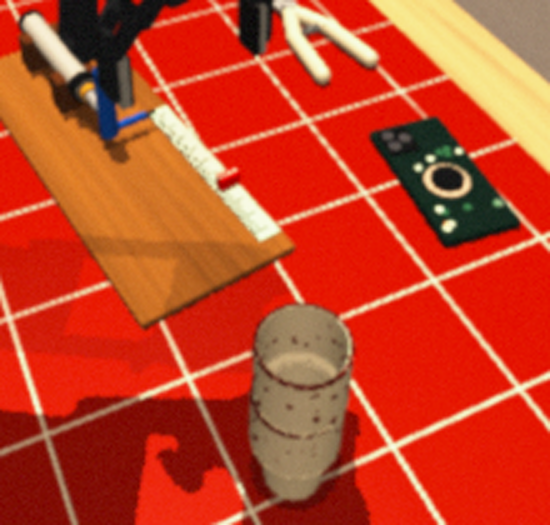

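The crop shows the beakers nested upright around (300,400), with the top at 147 mm. Next I'll go to the blue post.

Request:
{"method": "move_arm", "body": {"targets": [[0.035,0.006,0,0],[0.07,0.012,0,0],[0.11,0.018,0,0],[0.15,0.024,0,0],[0.185,0.03,0,0],[0.215,0.034,0,0],[0.235,0.037,0.01,0],[0.241,0.038,0.02,0]]}}

```text
t: 10.87
ee_pos: [496.6, 46.2, 407.0]
eef_rot: [2.053, 2.375, 0.005]
contact_force: [-0.8, -0.1, 0.1]
gripper_width: 85.1
grasp_force: 0.0
```

```bash
python3 - <<'E'
from h import *
go(497.3,44.5,80,8.1);go(497.3,44.5,80,8.1)
f=grab("wrist");P=cloud(f).reshape(-1,3);I=f["image"].reshape(-1,3).astype(int)
m=(I[:,2]>I[:,0]+30)&(P[:,2]>95)&(P[:,2]<110)&(np.hypot(P[:,0]-500,P[:,1]-40)<40);Q=P[m];print(len(Q),((Q.max(0)+Q.min(0))/2).round(1),Q.mean(0).round(1)) if m.any() else print("no post")
go(497.3,44.5,80,8.1)
E
```

```text
t 10.87 grasp [497.3  46.3 252. ] ang 8.33 shift mm [ -1.8  -0.9 172. ] roll 0.004 w 85.1 gf 0.0 F [-0.8 -0.1  0.1]
t 10.87 grasp [497.3  46.3 252. ] ang 8.33 shift mm [ -1.8  -0.9 172. ] roll 0.004 w 85.1 gf 0.0 F [-0.8 -0.1  0.1]
300 [497.4  44.6  99.7] [497.3  45.  100.9]
t 10.92 grasp [495.5  45.9 248.7] ang 8.31 shift mm [ -1.8   1.8 168.7] roll 0.004 w 85.3 gf 0.0 F [-1.4  0.4 -1.9]
```

Request:
{"method": "move_arm", "body": {"targets": [[-0.0015,0.0005,0.02,0],[-0.0015,0.0005,0.05,0],[-0.0015,0.0005,0.08,0],[-0.0015,0.0005,0.11,0],[-0.0015,0.0005,0.135,0],[-0.0015,0.0005,0.155,0],[-0.0015,0.0005,0.165,0],[-0.0015,0.0005,0.17,0]]}}

```text
t: 11.58
ee_pos: [496.4, 41.3, 233.5]
eef_rot: [-2.058, -2.37, 0.004]
contact_force: [-0.8, 0.4, 0.3]
gripper_width: 85.3
grasp_force: 0.0
```

Request:
{"method": "move_arm", "body": {"targets": [[0,0,0,0],[0,0,0,0],[0,0,0,0],[0,0,0,0],[0,0,0,0],[0,0,0,0],[0,0,0,0],[0,0,0,0]], "gripper": 0.005, "force": 80}}

```text
t: 12.25
ee_pos: [497.8, 42.5, 236.5]
eef_rot: [2.057, 2.372, 0.003]
contact_force: [-1.0, 0.6, 5.0]
gripper_width: 16.0
grasp_force: 78.3
```

```bash
python3 - <<'E'
from h import *
go(497.3,44.5,80,8.1)
E
```

```text
t 12.25 grasp [498.3  42.5  81.5] ang 8.15 shift mm [ 2.1 -0.7  1.5] roll 0.001 w 16.0 gf 78.27111291931942 F [-1.   0.6  5. ]
```

Request:
{"method": "move_arm", "body": {"targets": [[-0.006,0,0,0],[-0.015,0,0,0],[-0.026,0,0,0],[-0.038,0,0,0],[-0.049,0,0,0],[-0.056,0,0,0],[-0.06,0,0,0],[-0.06,0,0,0]]}}

```text
t: 12.92
ee_pos: [506.4, -16.4, 236.5]
eef_rot: [-2.06, -2.371, -0.007]
contact_force: [1.0, 6.7, 5.7]
gripper_width: 15.9
grasp_force: 78.3
```

```bash
python3 - <<'E'
from h import *
go(505.7,-14.9,80,8.1)
f=grab("wrist");np.savez("w6.npz",P=cloud(f),I=f["image"],M=f["M"],K=f["mtx"])
cv2.imwrite("pics/w6.png",cv2.resize(f["image"][80:380,240:540][:,:,::-1],None,fx=2,fy=2,interpolation=2))
E
```

```text
t 12.92 grasp [506.8 -15.8  81.5] ang 8.03 shift mm [ 1.1 -1.   1.5] roll -0.001 w 15.9 gf 78.34777164738625 F [1.  6.7 5.7]
```

View pics/w6.png

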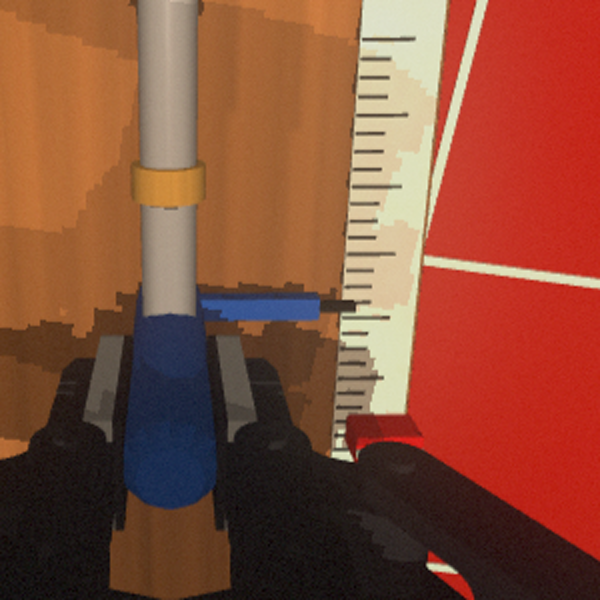

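The crop shows the pointer tip at crop (345,305), the mark at (385,430), and the rod following the fingers. I'll pull most of the rest.

Request:
{"method": "move_arm", "body": {"targets": [[-0.006,0,0,0],[-0.014,0,0,0],[-0.023,0,0,0],[-0.032,0,0,0],[-0.04,0,0,0],[-0.044,0,0,0],[-0.046,0,0,0],[-0.046,0,0,0]]}}

```text
t: 13.63
ee_pos: [512.9, -60.9, 236.5]
eef_rot: [-2.059, -2.371, -0.008]
contact_force: [1.0, 9.6, 8.1]
gripper_width: 15.9
grasp_force: 78.4
```

```bash
python3 - <<'E'
from h import *
go(512.6,-62.4,80,8.1)
f=grab("wrist");np.savez("w7.npz",P=cloud(f),I=f["image"],M=f["M"],K=f["mtx"])
cv2.imwrite("pics/w7.png",cv2.resize(f["image"][205:285,375:475][:,:,::-1],None,fx=7,fy=7,interpolation=cv2.INTER_NEAREST))
E
```

```text
t 13.63 grasp [513.3 -60.2  81.5] ang 8.04 shift mm [-2.1 -1.   1.5] roll -0.001 w 15.9 gf 78.44043163117021 F [1.  9.6 8.1]
```

View pics/w7.png

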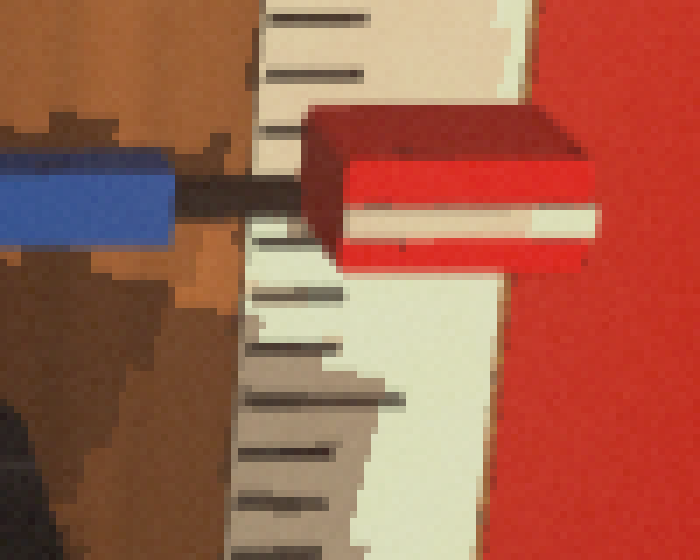

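The crop shows the black tip centred at crop (270,197) and the white line at (470,222). The gap is about 3.5 px, so I'll compute the distance left.

```bash
cat > gap.py <<'E'
from h import *
def gap(d):
    f=dict(M=d["M"],mtx=d["K"]);I=d["I"].astype(int);R=f["M"]
    def rowc(c,fn,lo,hi,w): 
        col=np.array([fn(I[r,c]) for r in range(lo,hi)],float).clip(0);return (col*np.arange(lo,hi)).sum()/col.sum(),col.sum()
    u=np.array([.1405,-.990,0])
    ms=[];ts=[]
    for c in range(428,458,2):
        r,_=rowc(c,lambda p:min(max(p[1]-90,0),60),228,244,0);ms.append(ray(f,(c,r),22))
    for c in range(403,414):
        r,_=rowc(c,lambda p:1.0*(p.sum()<190),226,242,0);ts.append(ray(f,(c,r),26.5))
    ms=np.array(ms);ts=np.array(ts)
    print("line",ms.mean(0).round(1),(ms@u).round(1),"tip",ts.mean(0).round(1),(ts@u).round(1))
    print("remaining",np.median(ms@u)-np.median(ts@u))
E
python3 -c "
from gap import *
gap(np.load('w7.npz'))"
```

```text
line [577.6 -53.8  22. ] [134.6 134.6 134.5 134.5 134.6 134.4 134.5 134.5 134.5 134.4 134.4 134.4
 134.3 134.3 134.3] tip [557.  -52.4  26.5] [129.9 130.2 129.9 129.9 130.2 130.2 130.2 130.2 130.2 130.2 130.2]
remaining 4.260005017655317
```

Request:
{"method": "move_arm", "body": {"targets": [[-0.001,0,0,0],[-0.002,0,0,0],[-0.003,0,0,0],[-0.004,0,0,0],[-0.0043,0,0,0],[-0.0043,0,0,0],[-0.0043,0,0,0],[-0.0043,0,0,0]]}}

```text
t: 14.35
ee_pos: [513.4, -64.6, 236.5]
eef_rot: [-2.059, -2.371, -0.009]
contact_force: [1.4, 10.3, 7.1]
gripper_width: 16.3
grasp_force: 78.5
```

```bash
python3 - <<'E'
from gap import *
f=grab("wrist");d=dict(I=f["image"],M=f["M"],K=f["mtx"]);gap(d)
cv2.imwrite("pics/w8.png",cv2.resize(f["image"][205:285,375:475][:,:,::-1],None,fx=7,fy=7,interpolation=cv2.INTER_NEAREST))
E
```

```text
line [577.9 -56.1  22. ] [138.  138.  138.  137.9 138.  137.9 138.  137.9 137.9 137.9 134.4 134.4
 134.4 134.4 134.4] tip [557.6 -56.2  26.5] [133.1 133.9 133.6 133.9 133.4 133.6 133.4 133.9 134.9 134.9 134.9]
remaining 4.065717666210531
```

View pics/w8.png

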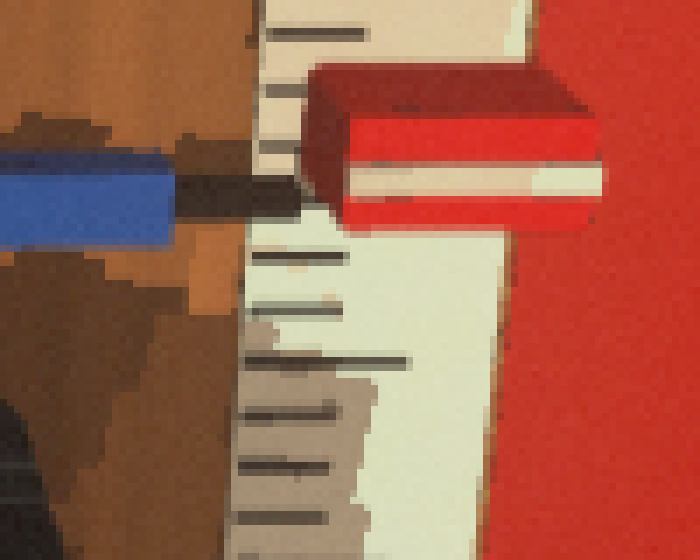

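The crop shows the tip at row 196 and the white line now at row 180. My line window missed the line in most columns, so I'll recompute.

```bash
python3 - <<'E'
import re
s=open('gap.py').read().replace("228,244","226,235");exec(s)
for i in range(2):
    f=grab("wrist");d=dict(I=f["image"],M=f["M"],K=f["mtx"]);gap(d)
print((ray(f,(413.6,232.6),26.5)-ray(f,(441.6,230.3),22))@np.array([.1405,-.99,0]))
# independent: grip displacement from post-top at rest
s=sensors.read_state();print(s["ee_pos"],s["contact_force"])
E
```

```text
line [577.3 -53.8  22. ] [134.5 134.5 134.4 134.4 134.4 134.4 134.4 134.4 134.4 134.4 134.4 134.4
 134.3 134.4 134.4] tip [557.6 -56.1  26.5] [133.5 133.8 133.8 133.5 133.8 133.5 133.1 133.8 134.1 134.9 134.9]
remaining 0.5555435561322781
line [577.3 -53.9  22. ] [134.6 134.5 134.5 134.4 134.4 134.4 134.4 134.4 134.4 134.4 134.4 134.4
 134.4 134.4 134.4] tip [557.6 -56.1  26.5] [132.8 133.9 133.9 133.4 133.6 133.6 133.6 133.9 134.2 134.9 134.9]
remaining 0.5577797653029677
-0.5207631419311677
[513.44047537 -64.64098804 236.47550224] [1.09136469 9.46621844 8.56214246]
```

Request:
{"method": "move_arm", "body": {"targets": [[-0.0005,0,0,0],[-0.0005,0,0,0],[-0.0005,0,0,0],[-0.0005,0,0,0],[-0.0005,0,0,0],[-0.0005,0,0,0],[-0.0005,0,0,0],[-0.0005,0,0,0]]}}

```text
t: 15.17
ee_pos: [513.5, -65.1, 236.5]
eef_rot: [-2.059, -2.371, -0.009]
contact_force: [0.3, 9.8, 7.2]
gripper_width: 16.0
grasp_force: 78.5
```

```bash
python3 - <<'E'
s=open('gap.py').read().replace("228,244","226,235");exec(s)
f=grab("wrist");d=dict(I=f["image"],M=f["M"],K=f["mtx"]);gap(d)
f=grab("scene");P=cloud(f).reshape(-1,3);from rel import fit;print(fit(P,(507,-318),52,88),fit(P,(507,-318),105,140))
s=sensors.read_state();print(s["t"],s["ee_pos"],s["qvel"])
E
```

```text
line [577.3 -53.9  22. ] [134.6 134.6 134.7 134.7 134.5 134.5 134.4 134.4 134.4 134.4 134.4 134.4
 134.4 134.4 134.4] tip [557.6 -56.3  26.5] [134.  133.6 134.3 134.  133.9 134.  133.4 134.  134.3 134.6 134.3]
remaining 0.42666173990772904
(247, array([ 508.2, -318.6]), np.float64(1.32)) (340, array([ 510.2, -319. ]), np.float64(1.69))
15.2667 [513.50466431 -65.0860801  236.48899934] [-0.00035636 -0.00025791 -0.00137769  0.00215715  0.00012154 -0.0010269 ]
```

Aligned to within about 0.4 mm, at rest, and the beakers are still nested. Handing in.

```bash
python3 -c "
from cell import robot
print(robot.job_done())"
```

```text
the job is handed in; nothing more can be done
None
```

I nested the front beaker upright in the other one and let go, then pulled the rod out and held its pointer about 0.4 mm (by wrist camera) from the red mark; I handed the job in at about 15 s, and no verdict came back.

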